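Tilt a clamped culture flask to the index mark and hold it

ROBOT

A 7-joint arm with a two-finger parallel gripper is mounted at the origin on a cart in front of the work surface, level with it; the furniture and walls round the work are solid. World frame = base frame: x ahead of the robot, y to its left, z up, the work surface at z = 0. Lengths are in m, angles in rad, forces in N, time in s.
With the tool pointing down it reaches from about 0.4 to 0.85 m from the base axis. Payload 4.5 kg.
Tool frame: the origin (TCP) lies where the fingers leave the gripper's body, on its centre line; the fingertips stand 64 mm ahead of it and the grasp point (between the pads) lies 45 mm ahead of it; z points along the fingers, y is the line along which they close (so a half turn about z gives the same grasp; the last joint's range is limited). The gripper opens to 88 mm and grips with 3 to 60 N. Pads are 18 mm wide; open, the fingers measure 123 mm over their backs; the gripper's body (75 mm by 187 mm) begins 45 mm behind the grasp point.
Start: joints at [1.363, 0.689, -0.195, 1.565, 0.157, 0.902, -0.215], TCP at [0.15, -0.607, 0.303] pointing down, gripper open.
Joint ranges: [-3.01, 3.01], [-0.46, 2.08], [-1.47, 1.51], [0.13, 2.56], [-1, 4.14], [0.04, 2.09], [-2.66, 2.66]. Speed limits (rad/s): [2.57, 2.57, 3.14, 3.14, 3.14, 3.14, 3.14].

INTERFACE

Orientations are given as a unit quaternion [x, y, z, w].
In Python, from plant import r gives the robot as it stands.
- The arm moves only by the tool play_rows, never from a script. Its arguments are lists of equal length, an entry for each row: "translation": the shift along the tool's x, y, z in m, a list of three; "delta_rot": the turn, a rotation vector about the tool's x, y, z in degrees, a list of three; "grip": the opening, from -1 (shut) to 1 (fully open). In form: {"translation": [[x, y, z], ...], "delta_rot": [[rx, ry, rz], ...], "grip": [grip, ...]}. A call has 1 to 20 rows; each row shifts and turns the commanded pose from where the row before left it, along the tool's axes as they then stand; what a row does not reach is not made up. A row lasts 1/8 s, in which the tool goes at most 62.5 mm and 10.7 degrees, less where a joint would pass 70% of its speed; a pose out of reach is approached as far as the arm can. A call with a gripper value outside its range is refused whole. The fingers move at their own pace and stop on an object; "squeeze" is the grip in N (left out, the last holds). Time passes only in rows, so rows that do not move let the fingers close. It gives the time, the measured TCP pose, the force, the opening and the grip force at its end, in the units of the state.
- r.get_state(): the state, without advancing time (a new reading comes with each control period).
- r.snapshot(name): name is "side" or "top"; returns the picture (384x512x3 uint8, blue, green, red); there is no depth.
- r.get_calibration(name): a dict with "intrinsics" (3x3 intrinsics, pixels), "k1" (the pictures are not rectified: a ray, as slopes to the right and down, at radius r is drawn at 1 + k1 r^2 times it, then the intrinsics apply), "eye" and "rotation" of the camera in the world. Camera axes: x right, y up, looking along -z (the intrinsics and any distortion apply to the point x, -y, -z); pixel columns grow to the right and rows downward; lengths in m; the calibration is good to about 2 mm. A picture is of the moment at which its call begins. get_calibration takes no time and is no camera call.
- r.finish_job(): hands the job in; it is judged then, once.
Trained networks look in the newest picture that a camera, given by its name, has taken for a name from the list of things; names that differ only in an ending like _2 or _b are one class to them, and where a whole thing is asked for, a point or a joint stands for the part that bears it (a point fixed in the world has none). Each returns a list of dicts, best first, with "confidence" (0 to 1); they miss things now and then, are a little off and sometimes report something else, mostly with a low value. They report only what shows in the picture. A call takes as long as a camera call.
- r.look_for(camera, target): "point" ([x, y, z] in m, in world coordinates, good to about 4 mm: the middle of the surface that is visible of it).
- r.silhouettes(camera, target): "pixels" (384x512 bool, what is visible of it).
The state is a dict: "clock": time; "q": joint angles; "qd": joint speeds; "joint_torque": joint torques, N m; "tool_pos": TCP position; "eef_rot": TCP orientation; "contact_force": force on the tool from outside, world axes, zero at the start; "moment": the same for the moment, N m; "opening": opening from 0.0 (shut) to 1.0 (fully open); "finger_force": force on a finger pad.
Only numpy, scipy, OpenCV 4.12 (cv2) and the standard library are available. Lean on these libraries where they do the work, as an engineer would, in place of code of your own. Each camera call takes 0.05 s, during which the arm holds its last target. There are 200 camera calls.

TASK

A culture flask lies on the tilting stand and is to be tipped neck-up so that a colleague can open and sample it. First gently lower the open hold-down frame by its bar over the flask onto its stop, not letting it drop, so the flask cannot shift; then raise the table by the grip bar at the flask's neck end until its pointer stands on the line of the index tab clamped to the quadrant. The hinge has no lock, so finish while still holding the table there by its grip bar; do not touch the flask, and leave the index tab and the things standing around as they are.

Things in the scene. Friction and masses are not known exactly. Their poses are not given: they have to be found in the camera images.
- tilt_stand: Fixed flask tilting stand; grey base 160 x 280 mm. x is parallel to both hinge axes, +y points from the table's hinge to the flask's neck, z up. Origin on the bench, 140 mm along +y from the hinge axis. A graduated aluminium arc (quadrant, rim radius 129 mm about the table's hinge, top 170 mm above the bench) stands 73 mm to the -x side of the middle plane x = 0.
- table_hinge (a point): Point on the table's hinge axis in the stand's middle plane, 50 mm above the bench.
- tilt_table: Tilting table: aluminium plate 124 x 216 mm, top 60 mm above the bench when level. Origin on its hinge axis (= table_hinge), x along that axis, y along the table to the grip bar: its roll is the tilt angle, 0 = level on its rest posts, up to 1.05 rad, its yaw that of the stand. With flask and frame about 0.8 kg; turns easily, falls back when let go.
- grip_bar (a point): Middle of the table's grip bar: grey, round, 14 mm thick, 74 mm long, parallel to x; 277 mm along the table from the hinge axis and 7 mm above it (57 mm above the bench when level), on two 8 mm rods 96 mm apart. 48 mm free between bar and table plate, nothing between bar and bench. It turns in a light pinch, so the tool may keep pointing down while the table swings.
- hold_down (a joint): Angle of the hold-down frame about its hinge on the table: 0 = shut on its stop posts, parallel to the table and 3 mm clear of the flask; grows as it opens; 1.9 = leaning back past upright on its back stop. It starts open at 1.4 to 1.85, where hinge friction keeps it. Two 8 mm steel rods 92 mm apart with two cross strips and a bar. Weight 0.15 kg; below about 1 rad it falls shut when let go.
- hold_hinge (a point): Point on the hold-down frame's hinge axis in the middle plane; it moves with the table (10 mm along the table from the table's hinge, 110 mm above the bench when level).
- hold_bar (a point): Middle of the hold-down frame's bar: grey, round, 14 mm thick, 74 mm long, parallel to x, 84 mm free between its rods. With the frame shut it lies 165 mm along the table from the frame's hinge and 36 mm above that hinge (46 mm above the flask's top); it turns about the hinge with the frame. It turns freely in a light pinch.
- pointer_tip (a point): Tip of the black pointer on the table's shaft, in front of the quadrant, 138 mm from the table's hinge axis, 81 mm to the -x side of the middle plane; it turns with the table and points along it (level when the table is level).
- index_tab (a joint): Angle at which the index tab is clamped on the quadrant: the table angle at which the pointer stands on its line. Between 0.32 and 0.74 rad. Clamped: not to be moved.
- index_mark (a point): Line on the index tab (steel block 16 mm wide along the rim, with a small black thumb screw), at the radius of the pointer tip: the pointer tip comes to this very point at the marked angle.
- flask: Flat clear culture flask 108 x 191 x 40 mm lying on the table, neck and black cap toward the grip bar, 0.16 kg. Origin at the centre of its underside, y toward the neck.
- flask_seat (a point): Place of the flask's origin on the table: on the table's top, 117 mm from the hinge axis, in the middle plane; moves with the table.
- waiting_flask: Second such flask lying on the bench to the left (bystander). Origin at the centre of its underside.
- jar: White screw-cap jar 60 mm wide, 92 mm high, standing to the right (bystander). Origin at the centre of its underside.
- bottle: Small dropper bottle 36 mm wide, 78 mm high, standing to the left (bystander). Origin at the centre of its underside.

How it is judged:
By the outcome, as a careful person would: the job done as asked, in the order asked, and still so for the second after the job is handed in, while the arm keeps its last pose, push and grip.
It also fails if it takes over 48 s, if anything falls off the work surface, if the arm or the gripper's body presses on something with over 40 N, if the wrist force passes 120 N, or if a joint passes its speed limit or range.

## Working session

There is one attempt and no reset: what is moved stays moved. The work goes in short steps, Python scripts to look and compute and a tool call to move; the robot and the scene stay as the last step left them, time stands still between calls to the robot, and variables do not carry over. Pictures are saved under pics/ and viewed, at most 10 in all, crops included, and the job is handed in when it is done.

Besides the shell and the picture viewer there is one more tool, called after ">>>" as name(argument=value, ...), one argument or row to a line, values as JSON. play_rows: Moves the arm, as the interface text tells. Its arguments: {"type":"object","properties":{"translation":{"type":"array","items":{"type":"array","items":{"type":"number"}}},"delta_rot":{"type":"array","items":{"type":"array","items":{"type":"number"}}},"grip":{"type":"array","items":{"type":"number"}},"squeeze":{"type":"number"}},"required":["translation","delta_rot","grip"]}

```bash
mkdir -p pics; ls
python3 - <<'E'
from plant import r
import cv2,numpy as np
s=r.get_state();print(s)
for c in("side","top"):
    im=r.snapshot(c);cv2.imwrite(f"pics/{c}0.png",im)
    k=r.get_calibration(c);print(c,k)
    for t in("tilt_stand","table_hinge","tilt_table","grip_bar","hold_down","hold_hinge","hold_bar","pointer_tip","index_tab","index_mark","flask","jar","bottle","waiting_flask"):
        print(t,[(np.round(d["point"],4).tolist(),round(d["confidence"],2)) for d in r.look_for(c,t)[:3]])
E
```

```text
pics
{'clock': 0.0, 'q': array([ 1.36281944,  0.68995953, -0.19451896,  1.5663568 ,  0.15729729,
        0.90251915, -0.21509231]), 'qd': array([-7.23436994e-04, -3.56618441e-05,  9.13073848e-04, -5.49086620e-04,
        1.79383626e-04,  7.02818874e-04,  7.21772609e-05]), 'joint_torque': array([ 2.68635031e-04, -5.27574742e+01, -1.26694858e+00, -1.53436428e+01,
       -5.26441529e-02,  6.60542952e-03,  1.73307062e-04]), 'tool_pos': array([ 0.14947768, -0.6063187 ,  0.30192192]), 'eef_rot': array([ 9.92695683e-01,  1.20641724e-01, -1.78493377e-04, -9.08048827e-04]), 'contact_force': array([0.28340953, 0.89146005, 0.21165768]), 'moment': array([ 0.02743617, -0.05338194,  0.03544055]), 'finger_force': 0.0, 'opening': 1.0013535758090635}
side {'intrinsics': array([[381.92454488,   0.        , 260.13591768],
       [  0.        , 381.92454488, 187.38219403],
       [  0.        ,   0.        ,   1.        ]]), 'k1': -0.13142995527738258, 'eye': array([-0.03775067,  1.00323263,  0.56654862]), 'rotation': array([-0.13749426,  0.50749804,  0.81863138, -0.2310492 ])}
tilt_stand [([0.5005, 0.0
[... 920 characters left out ...]
rotation': array([ 0.05088508, -0.0506254 , -0.69484931,  0.71556426])}
tilt_stand [([0.5101, 0.0192, 0.0619], 0.8), ([0.5336, 0.1014, 0.0667], 0.28)]
table_hinge [([0.5123, 0.0279, 0.0591], 0.6)]
tilt_table [([0.5326, 0.1033, 0.0631], 0.72)]
grip_bar [([0.5313, 0.1067, 0.064], 0.71)]
hold_down [([0.5314, -0.0252, 0.2473], 0.68)]
hold_hinge [([0.5322, 0.1012, 0.0665], 0.96)]
hold_bar [([0.5275, -0.0271, 0.2446], 0.68)]
pointer_tip [([0.5346, 0.1024, 0.0647], 0.98)]
index_tab []
index_mark [([0.4762, 0.0769, 0.1473], 0.58)]
flask [([0.5328, 0.1017, 0.0622], 0.65)]
jar [([0.3386, -0.1438, 0.0873], 0.64)]
bottle [([0.3077, 0.4658, 0.0764], 0.45)]
waiting_flask [([0.5303, 0.5911, 0.0392], 0.59)]
```

Run:
```python
import cv2
a=cv2.imread("pics/side0.png")
cv2.imwrite("pics/side0c.png",cv2.resize(a[90:330,150:470],(800,600),interpolation=cv2.INTER_CUBIC))
a=cv2.imread("pics/top0.png")
cv2.imwrite("pics/top0c.png",cv2.resize(a[20:260,180:500],(800,600),interpolation=cv2.INTER_CUBIC))
```

```text
(no output)
```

View pics/side0c.png

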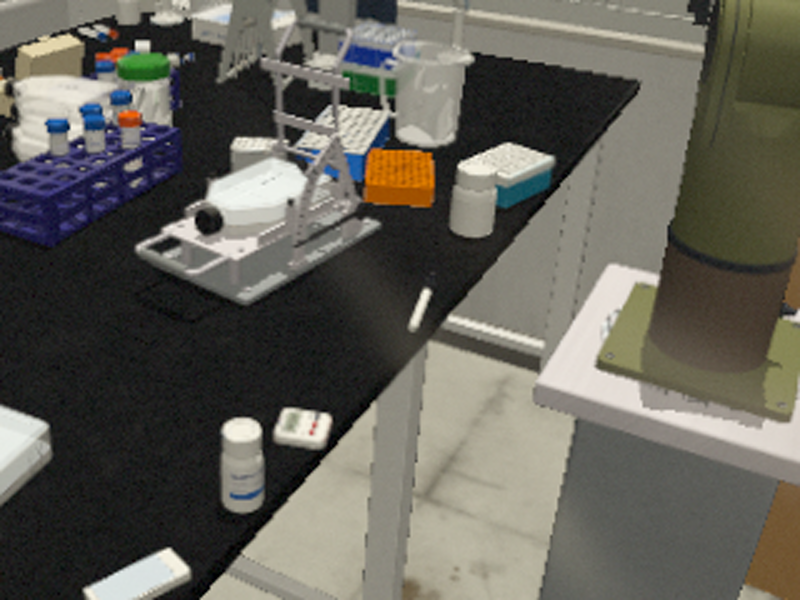

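View pics/top0c.png

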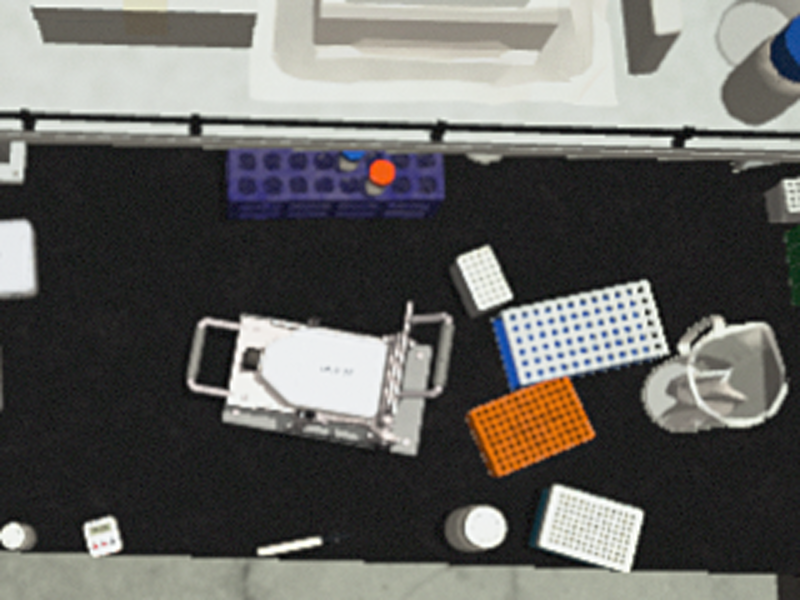

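The side view shows the stand with its grip bar at about crop (165,268) and the open frame's bar at (300,68). In the top view the grip bar is at (194,358) and the frame bar near (445,355). The quadrant is on the robot side. I'll zoom in for accurate points.

Run:
```python
import cv2
a=cv2.imread("pics/side0.png")
cv2.imwrite("pics/side0d.png",cv2.resize(a[102:216,198:310],None,fx=5.2,fy=5.2,interpolation=cv2.INTER_CUBIC))
a=cv2.imread("pics/top0.png")
cv2.imwrite("pics/top0d.png",cv2.resize(a[132:212,250:370],None,fx=6.5,fy=6.5,interpolation=cv2.INTER_CUBIC))
```

```text
(no output)
```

View pics/side0d.png

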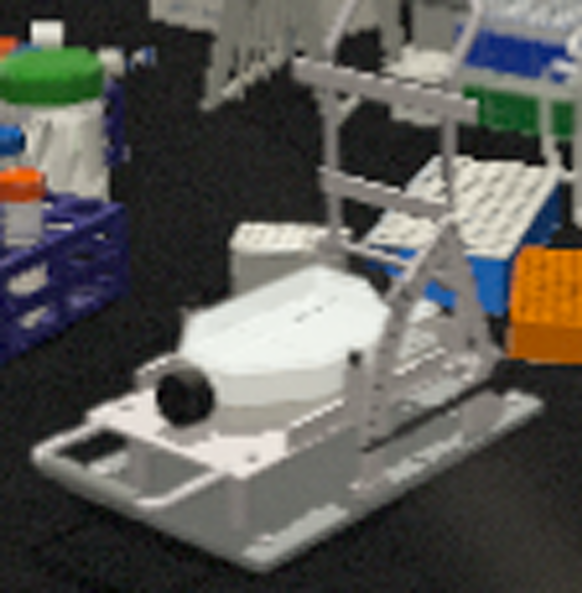

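View pics/top0d.png

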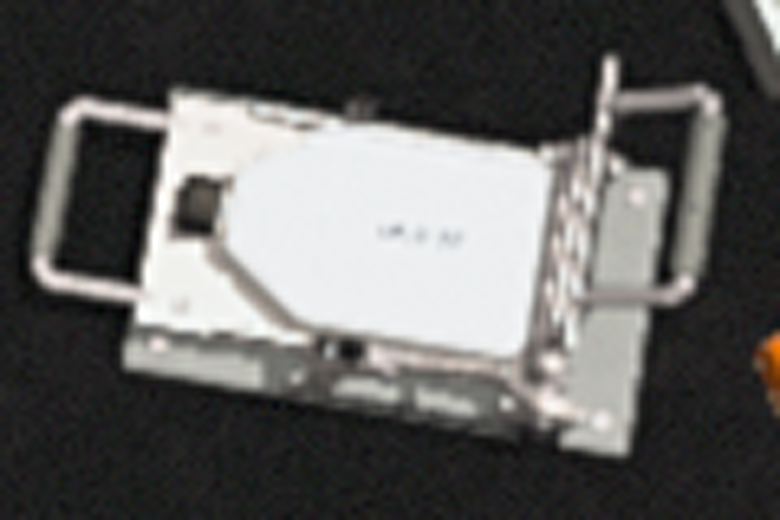

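Zoomed in, the side view shows the plate edge from (88,412) to (247,470), the grip bar at (97,478) and the black thumb screw at (355,357). The top view has the grip bar at (53,190), the hold bar at (698,195) and the screw at (350,348). Next I fit the stand model to these points.

```bash
cat > h.py <<'E'
import numpy as np, cv2
from scipy.spatial.transform import Rotation as R
from scipy.optimize import least_squares
from plant import r
K={c:r.get_calibration(c) for c in("side","top")}
def proj(c,P):
    k=K[c]; p=R.from_quat(k["rotation"]).inv().apply(np.atleast_2d(P)-k["eye"])
    s=np.c_[p[:,0],-p[:,1]]/-p[:,2:]; s=s*(1+k["k1"]*(s**2).sum(1,keepdims=True))
    A=k["intrinsics"]; return s*[A[0,0],A[1,1]]+A[:2,2]
def world(L,x,y,yaw):  # L in hinge frame (bench z)
    return R.from_euler("z",yaw).apply(np.atleast_2d(L))+[x,y,0]
def hold(x,th,py=.165,pz=.036):
    c,s=np.cos(th),np.sin(th); return [x,.010+c*py-s*pz,.110+s*py+c*pz]
def tilt(x,y,z,a):
    c,s=np.cos(a),np.sin(a); return [x,c*y-s*z,.05+s*y+c*z]
def pix(c,u,v):
    return (198+u/5.2,102+v/5.2) if c=="side" else (250+u/6.5,132+v/6.5)
E
cat > fit.py <<'E'
from h import *
ob=[("top","g",0,53,190),("top","g",.048,70,103),("top","g",-.048,43,281),
("top","p",.062,172,88),("top","p",-.062,133,325),
("top","h",0,698,195),("top","h",.046,708,97),("top","h",-.046,686,292),
("side","p",.062,88,412),("side","p",-.062,247,470),("side","g",0,97,478),
("side","h",.046,(272-198)*5.2,(97-102)*5.2),("side","h",-.046,(290-198)*5.2,(104-102)*5.2)]
def pt(t,x,th): return {"g":[x,.277,.057],"p":[x,.222,.060],"h":hold(x,th)}[t]
def res(v):
    out=[]
    for c,t,x,a,b in ob: out.append(proj(c,world(pt(t,x,v[3]),*v[:3]))[0]-pix(c,a,b))
    for i,c in enumerate(("side","top")): 
        pass
    return np.ravel(out)
s=least_squares(res,[.53,-.1,0,1.6],loss="soft_l1");v=s.x
print(v);print(np.round(res(v).reshape(-1,2),1).tolist())
print("grip",world([0,.277,.057],*v[:3]),"hold",world(hold(0,v[3]),*v[:3]),"hinge",world([0,.01,.11],*v[:3]))
for a in np.arange(.3,.8,.1):
    P=world(tilt(-.081,.138,0,a),*v[:3]);print(round(a,1),P.round(3),[((proj("side",P)[0]-[198,102])*5.2).round(),((proj("top",P)[0]-[250,132])*6.5).round()])
np.save("v.npy",v)
E
python3 fit.py
```

```text
[ 0.52894353 -0.04116611 -0.1478821   1.49567617]
[[0.1, 0.2], [-0.1, 0.3], [-0.8, -0.5], [0.4, 1.3], [0.3, -0.7], [-0.0, -0.2], [0.7, -0.4], [-0.4, 0.4], [0.2, -0.4], [-0.2, 0.6], [-0.1, 0.2], [-3.7, 0.9], [1.6, -1.4]]
grip [[0.56975773 0.23281053 0.057     ]] hold [[ 0.52695214 -0.0545339   0.27723645]] hinge [[ 0.53041697 -0.03127526  0.11      ]]
0.3 [[0.468 0.101 0.091]] [array([375., 381.]), array([303., 376.])]
0.4 [[0.468 0.096 0.104]] [array([381., 357.]), array([314., 374.])]
0.5 [[0.467 0.091 0.116]] [array([388., 334.]), array([329., 373.])]
0.6 [[0.466 0.083 0.128]] [array([396., 312.]), array([345., 372.])]
0.7 [[0.464 0.075 0.139]] [array([405., 290.]), array([365., 371.])]
```

>>> play_rows(
  translation=[
    [0,0,-0.03],
    [0,0,-0.03],
    [0,0,-0.03],
    [0,0,-0.03],
  ],
  delta_rot=[
    [0,0,5.6],
    [0,0,5.6],
    [0,0,5.6],
    [0,0,5.6],
  ],
  grip=[1,1,1,1],
  squeeze=10,
)

```text
clock: 2.0
tool_pos: [0.1497, -0.6067, 0.4237]
eef_rot: [0.997, -0.076, 0.0, -0.0]
contact_force: [0.8, -0.2, -0.6]
opening: 1.002
finger_force: 0.0
```

```bash
cat >> h.py <<'E'
def togo(P,n=1,yaw=None):
    """tool-frame shift per row to bring the TCP to P, plus tilt errors"""
    s=r.get_state(); T=R.from_quat(s["eef_rot"]); d=T.inv().apply(np.array(P)-s["tool_pos"])
    x=T.as_matrix()
    print("t",s["clock"],"tcp",s["tool_pos"].round(4),"F",s["contact_force"].round(1),"open",round(s["opening"],2),"grip",round(s["finger_force"],1))
    print("tool x",x[:,0].round(3),"z",x[:,2].round(3),"| shift",d.round(4),"per row",(d/n).round(4))
E
python3 - <<'E'
from h import *
v=np.load("v.npy");B=world(hold(0,v[3]),*v[:3])[0]
togo(B+[0,0,.045+.09],16)
E
```

```text
t 2.0 tcp [ 0.1497 -0.6067  0.4237] F [ 0.8 -0.2 -0.6] open 1.0 grip 0.0
tool x [ 0.988 -0.152  0.   ] z [ 0.  0. -1.] | shift [ 0.2892 -0.6029  0.0116] per row [ 0.0181 -0.0377  0.0007]
```

>>> play_rows(
  translation=[
    [0.01,-0.02,0],
    [0.018,-0.038,0],
    [0.018,-0.038,0],
    [0.018,-0.038,0],
    [0.018,-0.038,0],
    [0.018,-0.038,0],
    [0.018,-0.038,0],
    [0.018,-0.038,0],
    [0.018,-0.038,0],
    [0.018,-0.038,0],
    [0.018,-0.038,0],
    [0.018,-0.038,0],
    [0.018,-0.038,0],
    [0.018,-0.038,0],
    [0.018,-0.038,0],
    [0.018,-0.038,0.01],
    [0.009,-0.013,0],
  ],
  delta_rot=[
    [0,0,0],
    [0,0,0],
    [0,0,0],
    [0,0,0],
    [0,0,0],
    [0,0,0],
    [0,0,0],
    [0,0,0],
    [0,0,0],
    [0,0,0],
    [0,0,0],
    [0,0,0],
    [0,0,0],
    [0,0,0],
    [0,0,0],
    [0,0,0],
    [0,0,0],
  ],
  grip=[1,1,1,1,1,1,1,1,1,1,1,1,1,0,0,-0.1,-0.1],
)

```text
clock: 4.12
tool_pos: [0.5256, -0.0508, 0.4122]
eef_rot: [0.997, -0.072, -0.001, -0.001]
contact_force: [0.0, 0.4, 0.1]
opening: 0.567
finger_force: 0.0
```

Run:
```python
from h import *
v=np.load("v.npy");B=world(hold(0,v[3]),*v[:3])[0]
togo(B+[0,0,.045],4)
im=r.snapshot("side");big=cv2.resize(im[70:190,230:350],None,fx=5,fy=5,interpolation=cv2.INTER_CUBIC)
for x in(-.037,.037):
    q=(proj("side",world(hold(x,v[3]),*v[:3]))[0]-[230,70])*5;cv2.circle(big,(int(q[0]),int(q[1])),4,(0,0,255),1)
cv2.imwrite("pics/s1.png",big)
```

```text
t 4.125 tcp [ 0.5256 -0.0508  0.4122] F [0.  0.4 0.1] open 0.57 grip 0.0
tool x [ 0.99  -0.144 -0.001] z [-0.001  0.001 -1.   ] | shift [0.0019 0.0036 0.09  ] per row [0.0005 0.0009 0.0225]
```

View pics/s1.png

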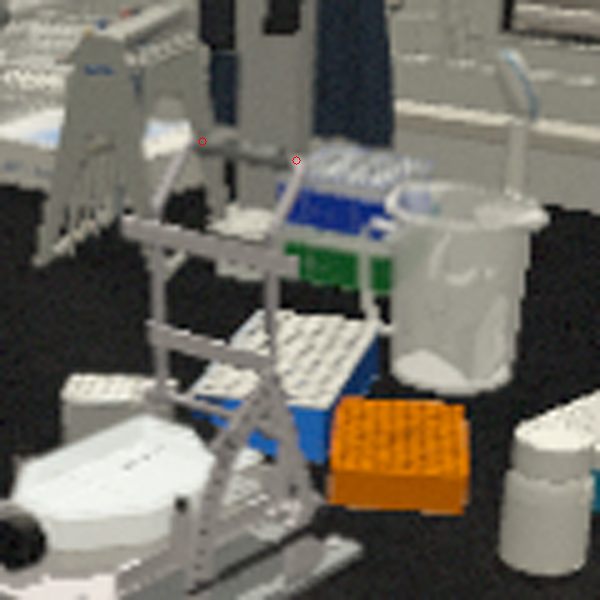

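The projected bar ends (red circles at (202,141) and (297,160)) lie on the frame's bar, so the fit holds. I descend and straddle the bar.

>>> play_rows(
  translation=[
    [0.002,0.004,0.01],
    [0,0,0.02],
    [0,0,0.02],
    [0,0,0.015],
    [0,0,0.015],
    [0,0,0.01],
    [0,0,0],
  ],
  delta_rot=[
    [0,0,0],
    [0,0,0],
    [0,0,0],
    [0,0,0],
    [0,0,0],
    [0,0,0],
    [0,0,0],
  ],
  grip=[-0.27,-0.27,-0.27,-0.27,-0.27,-0.27,-0.27],
)

```text
clock: 5.05
tool_pos: [0.5257, -0.0591, 0.3221]
eef_rot: [0.997, -0.075, -0.001, 0.0]
contact_force: [-1.0, -0.5, 1.3]
opening: 0.359
finger_force: 0.0
```

>>> play_rows(
  translation=[
    [0,0,0],
    [0,0,0],
    [0,0,0],
    [0,0,0],
  ],
  delta_rot=[
    [0,0,0],
    [0,0,0],
    [0,0,0],
    [0,0,0],
  ],
  grip=[-0.5,-0.7,-1,-1],
  squeeze=10,
)

```text
clock: 5.55
tool_pos: [0.5267, -0.0577, 0.3231]
eef_rot: [0.997, -0.074, 0.0, 0.0]
contact_force: [-0.2, 0.4, 3.4]
opening: 0.151
finger_force: 10.0
```

Run:
```python
from h import *
v=np.load("v.npy");B=world(hold(0,v[3]),*v[:3])[0]
togo(B+[0,0,.045])
# arc rows
L=[hold(0,t) for t in np.linspace(v[3],0,37)];W=world(L,*v[:3])+[0,0,.045]
T=R.from_quat(r.get_state()["eef_rot"]);print((T.inv().apply(np.diff(W,axis=0))*1000).round(1).tolist())
print(W[-1])
```

```text
t 5.55 tcp [ 0.5267 -0.0577  0.3231] F [-0.2  0.4  3.4] open 0.15 grip 10.0
tool x [ 0.989 -0.149  0.001] z [ 0.001 -0.    -1.   ] | shift [-0.0002 -0.0032  0.0009] per row [-0.0002 -0.0032  0.0009]
[[-0.0, -7.0, -0.8], [-0.0, -7.0, -0.5], [-0.0, -7.0, -0.3], [-0.0, -7.0, 0.0], [-0.0, -7.0, 0.3], [-0.0, -7.0, 0.6], [-0.0, -7.0, 0.9], [-0.0, -6.9, 1.2], [-0.0, -6.9, 1.5], [-0.0, -6.8, 1.8], [-0.0, -6.7, 2.0], [-0.0, -6.6, 2.3], [-0.0, -6.5, 2.6], [-0.0, -6.4, 2.9], [-0.0, -6.3, 3.1], [-0.0, -6.1, 3.4], [-0.0, -6.0, 3.6], [-0.0, -5.8, 3.9], [-0.0, -5.7, 4.1], [-0.0, -5.5, 4.4], [-0.0, -5.3, 4.6], [-0.0, -5.1, 4.8], [-0.0, -4.9, 5.0], [-0.0, -4.7, 5.2], [-0.0, -4.5, 5.4], [-0.0, -4.3, 5.6], [-0.0, -4.0, 5.8], [-0.0, -3.8, 5.9], [-0.0, -3.5, 6.1], [-0.0, -3.3, 6.2], [-0.0, -3.0, 6.3], [-0.0, -2.7, 6.5], [-0.0, -2.5, 6.6], [-0.0, -2.2, 6.7], [-0.0, -1.9, 6.7], [-0.0, -1.6, 6.8]]
[0.55472867 0.13192382 0.191     ]
```

>>> play_rows(
  translation=[
    [0,-0.004,0],
    [0,-0.006,0],
    [0,-0.007,-0.0005],
    [0,-0.007,-0.0005],
    [0,-0.007,0],
    [0,-0.007,0],
    [0,-0.007,0.0005],
    [0,-0.007,0.0005],
    [0,-0.007,0.001],
    [0,-0.007,0.001],
    [0,-0.007,0.0015],
    [0,-0.007,0.002],
    [0,-0.0065,0.002],
    [0,-0.0065,0.0025],
    [0,-0.0065,0.0025],
    [0,-0.0065,0.003],
    [0,-0.0065,0.003],
    [0,-0.006,0.0035],
    [0,-0.006,0.0035],
    [0,0,0],
  ],
  delta_rot=[
    [0,0,0],
    [0,0,0],
    [0,0,0],
    [0,0,0],
    [0,0,0],
    [0,0,0],
    [0,0,0],
    [0,0,0],
    [0,0,0],
    [0,0,0],
    [0,0,0],
    [0,0,0],
    [0,0,0],
    [0,0,0],
    [0,0,0],
    [0,0,0],
    [0,0,0],
    [0,0,0],
    [0,0,0],
    [0,0,0],
  ],
  grip=[-1,-1,-1,-1,-1,-1,-1,-1,-1,-1,-1,-1,-1,-1,-1,-1,-1,-1,-1,-1],
)

```text
clock: 8.05
tool_pos: [0.5449, 0.066, 0.2968]
eef_rot: [0.997, -0.074, -0.0, -0.0]
contact_force: [2.7, -2.3, -4.7]
opening: 0.151
finger_force: 10.0
```

```bash
cat > arc.py <<'E'
from h import *
v=np.load("v.npy");s=r.get_state()
g=R.from_euler("z",-v[2]).apply(s["tool_pos"]-[v[0],v[1],.045])
d=g-[0,.010,.110];th=np.arctan2(d[2],d[1])-np.arctan2(.036,.165)
print("local",g.round(4),"rad",np.hypot(d[1],d[2]).round(4),"(.1689) th",th.round(3))
togo(world(hold(0,th),*v[:3])[0]+[0,0,.045])
n=max(2,int(np.ceil(th*.169/.0065)));W=world([hold(0,t) for t in np.linspace(th,0,n)],*v[:3])
T=R.from_quat(s["eef_rot"]);print((T.inv().apply(np.diff(W,axis=0))*1000).round(1).tolist())
E
python3 arc.py
```

```text
local [0.     0.1084 0.2518] rad 0.1726 (.1689) th 0.75
t 8.05 tcp [0.5449 0.066  0.2968] F [ 2.7 -2.3 -4.7] open 0.15 grip 10.0
tool x [ 0.989 -0.148 -0.   ] z [-0.  0. -1.] | shift [-0.      0.0021  0.0031] per row [-0.      0.0021  0.0031]
[[-0.0, -5.4, 3.9], [-0.0, -5.2, 4.1], [-0.0, -5.1, 4.3], [-0.0, -4.9, 4.5], [-0.0, -4.7, 4.7], [-0.0, -4.5, 4.9], [-0.0, -4.3, 5.1], [0.0, -4.1, 5.2], [0.0, -3.9, 5.4], [0.0, -3.7, 5.5], [0.0, -3.5, 5.7], [0.0, -3.3, 5.8], [0.0, -3.0, 5.9], [0.0, -2.8, 6.1], [0.0, -2.5, 6.2], [0.0, -2.3, 6.3], [0.0, -2.1, 6.3], [0.0, -1.8, 6.4], [0.0, -1.5, 6.5]]
```

>>> play_rows(
  translation=[
    [0,-0.0045,0.005],
    [0,-0.0045,0.005],
    [0,-0.005,0.0045],
    [0,-0.005,0.0045],
    [0,-0.0045,0.0045],
    [0,-0.0045,0.005],
    [0,-0.0045,0.005],
    [0,-0.004,0.005],
    [0,-0.004,0.0055],
    [0,-0.0035,0.0055],
    [0,-0.0035,0.0055],
    [0,-0.0035,0.006],
    [0,-0.003,0.006],
    [0,-0.003,0.006],
    [0,0,0],
  ],
  delta_rot=[
    [0,0,0],
    [0,0,0],
    [0,0,0],
    [0,0,0],
    [0,0,0],
    [0,0,0],
    [0,0,0],
    [0,0,0],
    [0,0,0],
    [0,0,0],
    [0,0,0],
    [0,0,0],
    [0,0,0],
    [0,0,0],
    [0,0,0],
  ],
  grip=[-1,-1,-1,-1,-1,-1,-1,-1,-1,-1,-1,-1,-1,-1,-1],
)

```text
clock: 9.93
tool_pos: [0.5537, 0.1236, 0.2236]
eef_rot: [0.997, -0.074, 0.0, -0.001]
contact_force: [0.9, 6.0, 0.5]
opening: 0.148
finger_force: 9.8
```

```bash
python3 arc.py
```

```text
local [0.0002 0.1666 0.1786] rad 0.171 (.1689) th 0.198
t 9.925 tcp [0.5537 0.1236 0.2236] F [0.9 6.  0.5] open 0.15 grip 9.8
tool x [ 0.989 -0.147  0.   ] z [ 0.001  0.002 -1.   ] | shift [-0.0002  0.002   0.0009] per row [-0.0002  0.002   0.0009]
[[-0.0, -2.6, 6.2], [-0.0, -2.3, 6.3], [-0.0, -2.1, 6.4], [-0.0, -1.8, 6.4], [-0.0, -1.5, 6.5]]
```

>>> play_rows(
  translation=[
    [0,0,0.004],
    [0,-0.001,0.004],
    [0,-0.001,0.004],
    [0,-0.001,0.004],
    [0,-0.001,0.004],
    [0,-0.001,0.003],
    [0,-0.001,0.003],
    [0,0,0.002],
    [0,0,0],
  ],
  delta_rot=[
    [0,0,0],
    [0,0,0],
    [0,0,0],
    [0,0,0],
    [0,0,0],
    [0,0,0],
    [0,0,0],
    [0,0,0],
    [0,0,0],
  ],
  grip=[-1,-1,-1,-1,-1,-1,-1,-1,-1],
)

```text
clock: 11.05
tool_pos: [0.555, 0.1326, 0.1963]
eef_rot: [0.997, -0.073, 0.001, -0.003]
contact_force: [2.0, 9.4, 2.4]
opening: 0.137
finger_force: 9.7
```

```bash
python3 arc.py
```

```text
local [0.0002 0.1757 0.1513] rad 0.1708 (.1689) th 0.03
t 11.05 tcp [0.555  0.1326 0.1963] F [2.  9.4 2.4] open 0.14 grip 9.7
tool x [ 0.989 -0.145  0.002] z [ 0.003  0.007 -1.   ] | shift [-0.0002  0.0019  0.0005] per row [-0.0002  0.0019  0.0005]
[[-0.0, -1.1, 4.9]]
```

>>> play_rows(
  translation=[
    [0,-0.002,0.001],
    [0,-0.001,0.001],
    [0,-0.001,0.001],
    [0,0,0.001],
    [0,0,0],
  ],
  delta_rot=[
    [0,0,0],
    [0,0,0],
    [0,0,0],
    [0,0,0],
    [0,0,0],
  ],
  grip=[-1,-1,-1,-1,-1],
)

```text
clock: 11.68
tool_pos: [0.5552, 0.134, 0.1919]
eef_rot: [0.997, -0.074, 0.001, -0.001]
contact_force: [2.0, 7.2, 0.6]
opening: 0.14
finger_force: 9.8
```

```bash
python3 arc.py
```

```text
local [0.0002 0.1771 0.1469] rad 0.1711 (.1689) th 0.003
t 11.675 tcp [0.5552 0.134  0.1919] F [2.  7.2 0.6] open 0.14 grip 9.8
tool x [ 0.989 -0.147  0.001] z [ 0.001  0.003 -1.   ] | shift [-0.0002  0.0022  0.0005] per row [-0.0002  0.0022  0.0005]
[[-0.0, -0.1, 0.5]]
```

Not on the stop yet, since there's no vertical reaction. I continue down in small steps until the force rises.

>>> play_rows(
  translation=[
    [0,-0.001,0.001],
    [0,-0.001,0.001],
    [0,-0.001,0.001],
    [0,0,0],
  ],
  delta_rot=[
    [0,0,0],
    [0,0,0],
    [0,0,0],
    [0,0,0],
  ],
  grip=[-1,-1,-1,-1],
)

```text
clock: 12.18
tool_pos: [0.5554, 0.1348, 0.189]
eef_rot: [0.997, -0.074, 0.0, -0.0]
contact_force: [2.1, 4.8, -0.4]
opening: 0.138
finger_force: 9.9
```

```bash
python3 arc.py
```

```text
local [0.0002 0.178  0.144 ] rad 0.1714 (.1689) th -0.015
t 12.175 tcp [0.5554 0.1348 0.189 ] F [ 2.1  4.8 -0.4] open 0.14 grip 9.9
tool x [ 0.989 -0.148  0.   ] z [ 0.  0. -1.] | shift [-0.0002  0.0024  0.0005] per row [-0.0002  0.0024  0.0005]
[[0.0, 0.5, -2.5]]
```

>>> play_rows(
  translation=[
    [0,-0.001,0.001],
    [0,-0.001,0.001],
    [0,0,0.001],
    [0,0,0],
  ],
  delta_rot=[
    [0,0,0],
    [0,0,0],
    [0,0,0],
    [0,0,0],
  ],
  grip=[-1,-1,-1,-1],
)

```text
clock: 12.68
tool_pos: [0.5555, 0.1352, 0.187]
eef_rot: [0.997, -0.075, -0.0, 0.001]
contact_force: [-1.0, 0.4, 8.2]
opening: 0.139
finger_force: 9.2
```

```bash
python3 arc.py
python3 - <<'E'
from h import *
im=r.snapshot("side");cv2.imwrite("pics/s2.png",cv2.resize(im[80:220,190:330],None,fx=4.2,fy=4.2,interpolation=cv2.INTER_CUBIC))
E
```

```text
local [0.0003 0.1783 0.142 ] rad 0.1713 (.1689) th -0.027
t 12.675 tcp [0.5555 0.1352 0.187 ] F [-1.   0.4  8.2] open 0.14 grip 9.2
tool x [ 0.989 -0.15   0.   ] z [-0.    -0.002 -1.   ] | shift [-0.0003  0.0024  0.0005] per row [-0.0003  0.0024  0.0005]
[[0.0, 0.9, -4.5]]
```

View pics/s2.png

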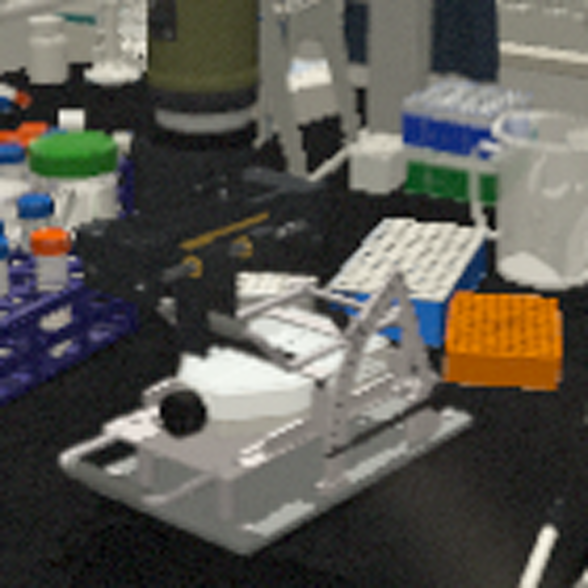

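The side view shows the frame lying parallel over the flask, with the fingers on its bar near (205,310). The vertical force rose to 8 N, so it is on its stop. I release it and rise.

>>> play_rows(
  translation=[
    [0,0,-0.001],
    [0,0,0],
    [0,0,0],
    [0,0,0],
    [0,0,-0.01],
    [0,0,-0.03],
    [0,0,-0.04],
    [0,0,-0.04],
    [0,-0.04,0],
    [0,-0.04,0],
    [0,-0.04,0],
    [0,-0.04,0],
    [0,0,0],
  ],
  delta_rot=[
    [0,0,0],
    [0,0,0],
    [0,0,0],
    [0,0,0],
    [0,0,0],
    [0,0,0],
    [0,0,0],
    [0,0,0],
    [-5,0,0],
    [-5,0,0],
    [-5,0,0],
    [-5,0,0],
    [0,0,0],
  ],
  grip=[-0.7,-0.5,-0.25,-0.25,-0.25,-0.25,-0.25,-0.25,-0.25,-0.25,-0.25,-0.25,-0.25],
)

```text
clock: 14.35
tool_pos: [0.5769, 0.299, 0.2843]
eef_rot: [0.983, -0.069, -0.014, 0.172]
contact_force: [-0.6, 1.3, 0.4]
opening: 0.379
finger_force: 0.0
```

Run:
```python
from h import *
v=np.load("v.npy");v[1]+=.002;np.save("v.npy",v)
s=r.get_state();z=R.from_quat(s["eef_rot"]).apply([0,0,1])
togo(world([0,.277,.057],*v[:3])[0]-.045*z)
im=r.snapshot("top");a=im[132:212,250:370]
im2=r.snapshot("side");b=im2[100:215,190:330]
b=cv2.resize(b,None,fx=4,fy=4,interpolation=cv2.INTER_CUBIC)
cv2.imwrite("pics/s3.png",b)
for c in("side","top"):
  for t in("index_tab","index_mark","pointer_tip","hold_bar","grip_bar"):
    print(c,t,[(np.round(d["point"],4).tolist(),round(d["confidence"],2)) for d in r.look_for(c,t)[:3]])
```

```text
t 14.35 tcp [0.5769 0.299  0.2843] F [-0.6  1.3  0.4] open 0.38 grip 0.0
tool x [ 0.99  -0.14  -0.004] z [-0.051 -0.336 -0.94 ] | shift [ 0.0029 -0.0166  0.1907] per row [ 0.0029 -0.0166  0.1907]
side index_tab [([0.4674, 0.0778, 0.1398], 0.41)]
side index_mark [([0.4677, 0.0825, 0.1457], 0.41)]
side pointer_tip [([0.5276, 0.1242, 0.0625], 0.56)]
side hold_bar [([0.54, 0.0946, 0.1118], 0.57)]
side grip_bar [([0.5277, 0.1234, 0.0638], 0.57)]
top index_tab [([0.5167, 0.05, 0.0606], 0.7)]
top index_mark []
top pointer_tip [([0.5358, 0.0952, 0.1095], 0.66)]
top hold_bar [([0.5468, 0.0798, 0.11], 0.67), ([0.5203, 0.0531, 0.0613], 0.2)]
top grip_bar [([0.5374, 0.0975, 0.1077], 0.89), ([0.529, 0.5911, 0.0407], 0.26)]
```

View pics/s3.png

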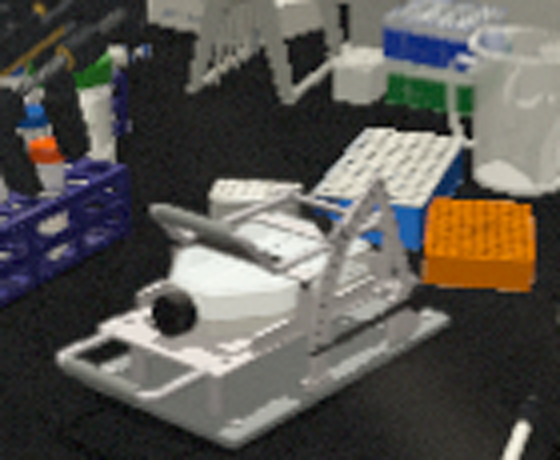

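The frame is shut: its bar runs from (155,212) to (275,262), above the flask. The black spots I first took for the screw were the stop posts. The networks put the index tab at about 0.70 rad. Next is the grip bar.

>>> play_rows(
  translation=[
    [0.003,-0.01,0.03],
    [0,-0.007,0.035],
    [0,0,0.035],
    [0,0,0.03],
    [0,0,0.025],
    [0,0,0.015],
    [0,0,0.01],
    [0,0,0],
  ],
  delta_rot=[
    [0,0,0],
    [0,0,0],
    [0,0,0],
    [0,0,0],
    [0,0,0],
    [0,0,0],
    [0,0,0],
    [0,0,0],
  ],
  grip=[-0.25,-0.25,-0.25,-0.25,-0.25,-0.25,-0.25,-0.25],
)

```text
clock: 15.95
tool_pos: [0.5753, 0.2471, 0.1113]
eef_rot: [0.982, -0.073, -0.013, 0.173]
contact_force: [0.4, 0.2, -0.4]
opening: 0.371
finger_force: 0.0
```

```bash
cat > grip.py <<'E'
from h import *
v=np.load("v.npy")
s=r.get_state();z=R.from_quat(s["eef_rot"]).apply([0,0,1])
g=R.from_euler("z",-v[2]).apply(s["tool_pos"]+.045*z-[v[0],v[1],0]);d=g-[0,0,.05]
print("local",g.round(4),"rad",np.hypot(d[1],d[2]).round(4),"tilt",(np.arctan2(d[2],d[1])-np.arctan2(.007,.277)).round(4))
togo(world([0,.277,.057],*v[:3])[0]-.045*z)
E
python3 grip.py
```

```text
local [0.0036 0.2746 0.069 ] rad 0.2752 tilt 0.0438
t 15.95 tcp [0.5753 0.2471 0.1113] F [ 0.4  0.2 -0.4] open 0.37 grip 0.0
tool x [ 0.989 -0.149 -0.   ] z [-0.051 -0.339 -0.94 ] | shift [-0.0036 -0.0064  0.0105] per row [-0.0036 -0.0064  0.0105]
```

>>> play_rows(
  translation=[
    [-0.003,-0.006,0.004],
    [0,0,0.006],
    [0,0,0.001],
    [0,0,0],
    [0,0,0],
    [0,0,0],
    [0,0,0],
  ],
  delta_rot=[
    [0,0,0],
    [0,0,0],
    [0,0,0],
    [0,0,0],
    [0,0,0],
    [0,0,0],
    [0,0,0],
  ],
  grip=[-0.25,-0.25,-0.25,-0.5,-0.7,-1,-1],
  squeeze=15,
)

```text
clock: 16.82
tool_pos: [0.5729, 0.2508, 0.099]
eef_rot: [0.982, -0.073, -0.012, 0.172]
contact_force: [1.3, 3.6, -3.2]
opening: 0.144
finger_force: 14.9
```

```bash
python3 grip.py
python3 - <<'E'
from h import *
v=np.load("v.npy");T=R.from_quat(r.get_state()["eef_rot"])
W=world([tilt(0,.277,.007,a) for a in np.arange(0,.681,.04)],*v[:3])
print((T.inv().apply(np.diff(W,axis=0))*1000).round(1).tolist())
E
```

```text
local [0.0008 0.278  0.0566] rad 0.278 tilt -0.0014
t 16.825 tcp [0.5729 0.2508 0.099 ] F [ 1.3  3.6 -3.2] open 0.14 grip 14.9
tool x [ 0.989 -0.148  0.001] z [-0.049 -0.336 -0.941] | shift [-0.0008  0.001  -0.    ] per row [-0.0008  0.001  -0.    ]
[[0.0, 4.2, -10.2], [0.0, 4.6, -10.1], [0.0, 5.0, -9.9], [0.0, 5.4, -9.7], [0.0, 5.8, -9.4], [0.0, 6.2, -9.2], [0.0, 6.5, -8.9], [0.0, 6.9, -8.7], [0.0, 7.2, -8.4], [0.0, 7.6, -8.1], [0.0, 7.9, -7.8], [0.0, 8.2, -7.5], [0.0, 8.5, -7.1], [0.0, 8.8, -6.8], [0.0, 9.0, -6.4], [0.0, 9.3, -6.1], [0.0, 9.5, -5.7]]
```

>>> play_rows(
  translation=[
    [0,0.002,-0.005],
    [0,0.0045,-0.01],
    [0,0.0045,-0.01],
    [0,0.005,-0.01],
    [0,0.0055,-0.0095],
    [0,0.006,-0.0095],
    [0,0.006,-0.009],
    [0,0.0065,-0.009],
    [0,0.007,-0.0085],
    [0,0.007,-0.0085],
    [0,0.0075,-0.008],
    [0,0.008,-0.008],
    [0,0.008,-0.0075],
    [0,0.0085,-0.007],
    [0,0.009,-0.0065],
    [0,0,0],
  ],
  delta_rot=[
    [0,0,0],
    [0,0,0],
    [0,0,0],
    [0,0,0],
    [0,0,0],
    [0,0,0],
    [0,0,0],
    [0,0,0],
    [0,0,0],
    [0,0,0],
    [0,0,0],
    [0,0,0],
    [0,0,0],
    [0,0,0],
    [0,0,0],
    [0,0,0],
  ],
  grip=[-1,-1,-1,-1,-1,-1,-1,-1,-1,-1,-1,-1,-1,-1,-1,-1],
)

```text
clock: 18.82
tool_pos: [0.565, 0.1985, 0.25]
eef_rot: [0.981, -0.075, -0.015, 0.177]
contact_force: [2.5, -8.9, -9.3]
opening: 0.134
finger_force: 15.7
```

```bash
python3 grip.py
python3 - <<'E'
from h import *
v=np.load("v.npy")
print([(round(a,2),proj("side",world(tilt(-.081,.138,0,a),*v[:3]))[0].round(1).tolist()) for a in(.5,.6,.7)])
s=r.snapshot("side");b=cv2.resize(s[110:190,235:315],None,fx=7,fy=7,interpolation=cv2.INTER_CUBIC)
cv2.imwrite("pics/s4.png",b)
for t in("index_tab","index_mark"): print(t,[(np.round(d["point"],4).tolist(),round(d["confidence"],2)) for d in r.look_for("side",t)[:3]])
E
```

```text
local [0.0005 0.2247 0.2079] rad 0.2746 tilt 0.5872
t 18.825 tcp [0.565  0.1985 0.25  ] F [ 2.5 -8.9 -9.3] open 0.13 grip 15.7
tool x [ 0.988 -0.153 -0.002] z [-0.055 -0.345 -0.937] | shift [-0.0005 -0.1018  0.123 ] per row [-0.0005 -0.1018  0.123 ]
[(0.5, [272.2, 166.5]), (0.6, [273.8, 162.1]), (0.7, [275.6, 157.9])]
index_tab [([0.4686, 0.0788, 0.1379], 0.38), ([0.5068, 0.0495, 0.1596], 0.2)]
index_mark [([0.4696, 0.0816, 0.1463], 0.58)]
```

View pics/s4.png

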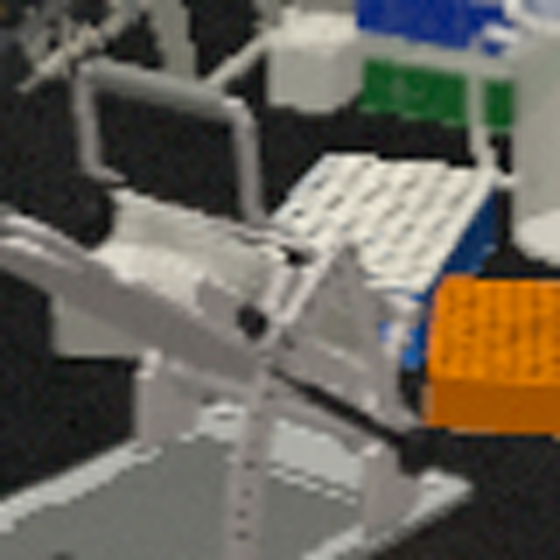

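The pointer, from (410,450) to its tip near (268,363), reads close to 0.60 rad. Black dots show at (253,320) and (297,257). I check whether each is a stop post on the table or the tab's screw, then locate the tab properly.

Run:
```python
from h import *
v=np.load("v.npy")
def loc(P): return R.from_euler("z",-v[2]).apply(np.array(P)-[v[0],v[1],0])
s=least_squares(lambda P:np.r_[proj("top",P)[0]-(303.8,185.5),proj("side",P)[0]-(266.3,170.7)],[.48,.08,.1])
l=loc(s.x);print("dot local",l.round(4),"res",s.fun.round(1),"ang",np.arctan2(l[2]-.05,l[1]),np.hypot(l[2]-.05,l[1]))
for L in(l,l*[-1,1,1]): print("tilted .59 crop",((proj("side",world(tilt(L[0],L[1],L[2]-.05,.59),*v[:3]))[0]-[235,110])*7).round())
for rad in(.129,.138,.15):
  for x in(-.073,-.081): print(rad,x,[(round(a,2),((proj("side",world(tilt(x,rad,0,a),*v[:3]))[0]-[235,110])*7).round().tolist()) for a in(.4,.5,.6,.7,.8)])
for c in("side","top"):
  r.snapshot(c)
  for t in("index_tab","index_mark"):
    for d in r.silhouettes(c,t)[:2]:
      y,x=np.nonzero(d["pixels"]);print(c,t,round(d["confidence"],2),len(x),x.mean().round(1),y.mean().round(1),x.min(),x.max(),y.min(),y.max())
```

```text
dot local [-0.0572  0.1116  0.0917] res [-0.7 -1.5  1.5  0.2] ang 0.3578605937740158 0.11918270355591386
tilted .59 crop [292. 282.]
tilted .59 crop [ 95. 223.]
0.129 -0.073 [(0.4, [248.0, 423.0]), (0.5, [257.0, 394.0]), (0.6, [267.0, 366.0]), (0.7, [279.0, 339.0]), (0.8, [292.0, 312.0])]
0.129 -0.081 [(0.4, [263.0, 428.0]), (0.5, [272.0, 399.0]), (0.6, [282.0, 371.0]), (0.7, [294.0, 343.0]), (0.8, [307.0, 317.0])]
0.138 -0.073 [(0.4, [236.0, 422.0]), (0.5, [246.0, 391.0]), (0.6, [257.0, 360.0]), (0.7, [270.0, 331.0]), (0.8, [284.0, 302.0])]
0.138 -0.081 [(0.4, [251.0, 427.0]), (0.5, [261.0, 396.0]), (0.6, [272.0, 365.0]), (0.7, [284.0, 335.0]), (0.8, [299.0, 307.0])]
0.15 -0.073 [(0.4, [220.0, 420.0]), (0.5, [231.0, 386.0]), (0.6, [243.0, 352.0]), (0.7, [257.0, 320.0]), (0.8, [272.0, 289.0])]
0.15 -0.081 [(0.4, [235.0, 425.0]), (0.5, [245.0, 390.0]), (0.6, [258.0, 357.0]), (0.7, [272.0, 324.0]), (0.8, [287.0, 293.0])]
side index_tab 0.45 672 261.4 150.5 227 296 119 176
```

Run:
```python
from h import *
v=np.load("v.npy")
s0=cv2.imread("pics/side0.png");t0=cv2.imread("pics/top0.png");s=r.snapshot("side");t=r.snapshot("top")
cv2.imwrite("pics/sA.png",s);cv2.imwrite("pics/tA.png",t)
s3=np.zeros_like(s0);q=cv2.imread("pics/s3.png");s3[100:215,190:330]=cv2.resize(q,(140,115),interpolation=cv2.INTER_AREA)
z=lambda i,x,y:cv2.resize(i[y:y+44,x:x+40],None,fx=6.6,fy=6.6,interpolation=cv2.INTER_CUBIC)
# top crop origin from predicted mark
print(proj("top",world(tilt(-.081,.138,0,.7),*v[:3])),proj("top",world(tilt(-.081,.138,0,.4),*v[:3])))
a=np.hstack([z(s0,250,140),z(s3,250,140),z(s,250,140)])
b=np.hstack([z(t0,290,162),z(t,290,162),np.zeros_like(z(t,290,162))])
cv2.imwrite("pics/cmp.png",np.vstack([a,b]))
```

```text
[[305.46274452 189.09575236]] [[297.75314972 189.53359893]]
```

View pics/cmp.png

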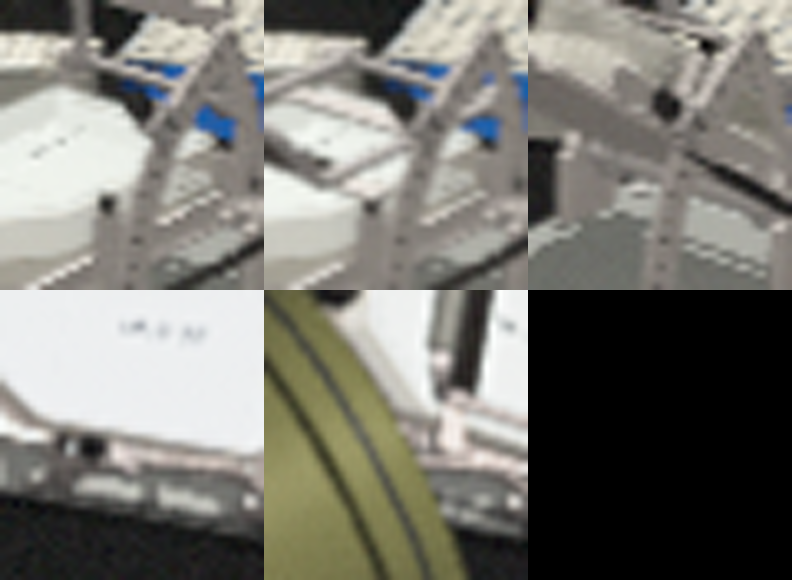

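Run:
```python
from h import *
v=np.load("v.npy")
def tri(n,t,s,al=.59):
    S=least_squares(lambda P:np.r_[proj("top",P)[0]-t,proj("side",P)[0]-s],[.48,.08,.1])
    l=R.from_euler("z",-v[2]).apply(S.x-[v[0],v[1],0])
    print(n,"local",l.round(4),"res",S.fun.round(1),"ang",np.arctan2(l[2]-.05,l[1]).round(3),"r",np.hypot(l[2]-.05,l[1]).round(4),
     "after tilt, s4:",((proj("side",world(tilt(l[0],l[1],l[2]-.05,al),*v[:3]))[0]-[235,110])*7).round())
tri("A+D1",(299.8,185.5),(266.2,170.8))
tri("B+dot",(304.4,185.5),(271.0,155.8))
# screw angle constrained to stand x=-.073, unknown r
for n,c,uv in(("top","top",(304.4,185.5)),("side","side",(271.0,155.8))):
  for x in(-.065,-.073,-.081):
    S=least_squares(lambda p:proj(c,world(tilt(x,p[1],0,p[0]),*v[:3]))[0]-uv,[.6,.14]);print(n,x,S.x.round(3),S.fun.round(2))
S=least_squares(lambda p:np.r_[proj("top",world(tilt(p[2],p[1],0,p[0]),*v[:3]))[0]-(304.4,185.5),proj("side",world(tilt(p[2],p[1],0,p[0]),*v[:3]))[0]-(271,155.8)],[.6,.14,-.07]);print(S.x)
```

```text
A+D1 local [-0.0631  0.1236  0.0975] res [-0.3 -0.7  0.7  0.1] ang 0.367 r 0.1324 after tilt, s4: [294. 264.]
B+dot local [-0.0699  0.1121  0.1445] res [-0.2 -0.4  0.4  0. ] ang 0.7 r 0.1466 after tilt, s4: [358. 176.]
top -0.065 [0.513 0.124] [0. 0.]
top -0.073 [0.755 0.154] [-0.  0.]
top -0.081 [0.912 0.19 ] [-0. -0.]
side -0.065 [0.707 0.142] [-0.  0.]
side -0.073 [0.689 0.153] [-0.  0.]
side -0.081 [0.674 0.164] [-0.  0.]
[ 0.70046228  0.14657607 -0.06990059]
```

The screw triangulates to 0.70 rad on the quadrant at radius 147 mm. The other dot is a stop post on the table. The table is now at about 0.595, so I raise it 0.10 more.

>>> play_rows(
  translation=[
    [0,0.006,-0.004],
    [0,0.006,-0.004],
    [0,0.006,-0.004],
    [0,0.006,-0.004],
    [0,0,0],
    [0,0,0],
  ],
  delta_rot=[
    [0,0,0],
    [0,0,0],
    [0,0,0],
    [0,0,0],
    [0,0,0],
    [0,0,0],
  ],
  grip=[-1,-1,-1,-1,-1,-1],
)

```text
clock: 20.12
tool_pos: [0.5623, 0.1816, 0.2723]
eef_rot: [0.981, -0.075, -0.015, 0.178]
contact_force: [2.5, -9.9, -11.0]
opening: 0.132
finger_force: 15.9
```

```bash
python3 grip.py
python3 - <<'E'
from h import *
v=np.load("v.npy")
s=r.snapshot("side").astype(float)
for _ in range(5): s+=r.snapshot("side")
s=(s/6).astype(np.uint8);cv2.imwrite("pics/sB.png",s)
old=cv2.imread("pics/sA.png")
# pointer profile: dark pixels along perpendicular (angle) at radii .05-.125, for both images
for n,im in(("old",old),("new",s)):
  g=cv2.cvtColor(im,cv2.COLOR_BGR2GRAY).astype(np.float32)
  A=np.arange(.45,.85,.005)
  for rad in((.05,.075),(.075,.1),(.1,.12)):
    p=np.array([np.mean([cv2.remap(g,*[m.astype(np.float32).reshape(1,-1) for m in proj("side",world([tilt(-.081,q,0,a) for q in np.linspace(*rad,8)],*v[:3])).T],cv2.INTER_LINEAR)]) for a in A])
    m=p.min();w=np.clip(m+25-p,0,None);w[np.abs(A-A[p.argmin()])>.08]=0;print(n,rad,"min",m.round(),"ang",round(A[p.argmin()],3),(w@A/w.sum()).round(4))
b=cv2.resize(s[122:190,245:313],None,fx=8.8,fy=8.8,interpolation=cv2.INTER_CUBIC);cv2.imwrite("pics/fin.png",b)
E
```

```text
local [0.0003 0.2075 0.2301] rad 0.2747 tilt 0.6897
t 20.125 tcp [0.5623 0.1816 0.2723] F [  2.5  -9.9 -11. ] open 0.13 grip 15.9
tool x [ 0.988 -0.153 -0.003] z [-0.056 -0.346 -0.936] | shift [-0.0002 -0.1258  0.1377] per row [-0.0002 -0.1258  0.1377]
old (0.05, 0.075) min 35.0 ang 0.585 0.5813
old (0.075, 0.1) min 33.0 ang 0.585 0.5847
old (0.1, 0.12) min 49.0 ang 0.585 0.5834
new (0.05, 0.075) min 32.0 ang 0.675 0.6703
new (0.075, 0.1) min 33.0 ang 0.68 0.6782
new (0.1, 0.12) min 48.0 ang 0.685 0.682
```

View pics/fin.png

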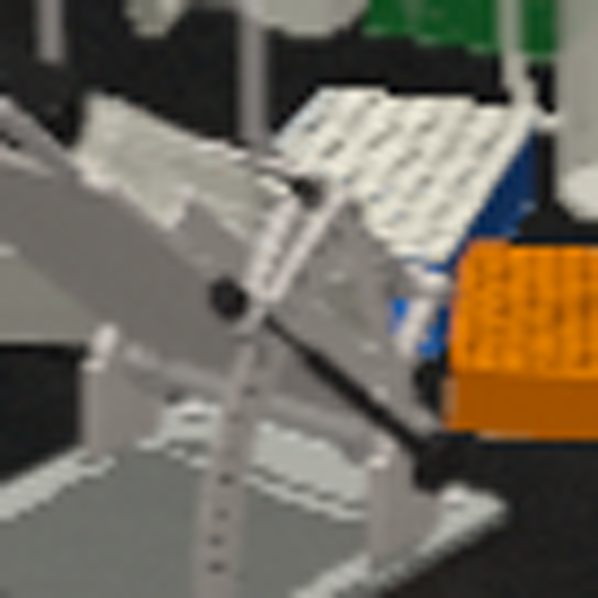

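The picture shows the pointer tip at about (268,320), beside the tab, and the screw at (229,298). The alignment is close. I refine it numerically, measuring both in this same view.

Run:
```python
from h import *
v=np.load("v.npy")
s=cv2.imread("pics/sB.png");g=cv2.cvtColor(s,cv2.COLOR_BGR2GRAY).astype(float)
x0,y0=245+229/8.8,122+298/8.8
Y,X=np.mgrid[0:384,0:512];w=np.clip(85-g,0,None)*(np.hypot(X-x0+.5,Y-y0+.5)<3.2)
cx,cy=(w*X).sum()/w.sum(),(w*Y).sum()/w.sum();print("screw",cx,cy,g[int(y0)-3:int(y0)+4,int(x0)-4:int(x0)+5].astype(int).tolist())
t0=cv2.cvtColor(cv2.imread("pics/top0.png"),cv2.COLOR_BGR2GRAY).astype(float)
w=np.clip(90-t0,0,None)*(np.hypot(X-303.9,Y-185)<2.6);tx,ty=(w*X).sum()/w.sum(),(w*Y).sum()/w.sum();print("top",tx,ty)
f=lambda a,rr,x:np.r_[proj("top",world(tilt(x,rr,0,a),*v[:3]))[0]-(tx,ty),proj("side",world(tilt(x,rr,0,a),*v[:3]))[0]-(cx,cy)]
S=least_squares(lambda p:f(*p),[.7,.15,-.07]);print("free",S.x.round(4),S.fun.round(2))
for x in(-.070,-.073,-.077):
  S=least_squares(lambda p:f(p[0],p[1],x),[.7,.15]);S2=least_squares(lambda p:f(p[0],p[1],x)[2:],[.7,.15]);print(x,"both",S.x.round(4),S.fun.round(2),"side only",S2.x.round(4))
```

```text
screw 270.52492211838006 155.61059190031153 [[122, 126, 124, 123, 123, 128, 165, 199, 184], [111, 119, 111, 83, 100, 133, 171, 183, 147], [109, 93, 52, 40, 50, 119, 182, 185, 158], [107, 91, 41, 42, 39, 35, 132, 179, 186], [108, 92, 45, 40, 33, 32, 106, 144, 140], [108, 102, 76, 35, 33, 53, 131, 156, 107], [107, 108, 100, 82, 77, 115, 141, 121, 55]]
top 303.37683823529414 185.47058823529412
free [ 0.6952  0.1504 -0.0707] [-0.18 -0.37  0.38  0.05]
-0.07 both [0.6946 0.1498] [-0.05 -0.55  0.25  0.09] side only [0.6927 0.1512]
-0.073 both [0.6973 0.1521] [-0.58  0.19  0.76 -0.08] side only [0.6864 0.1554]
-0.077 both [0.7008 0.155 ] [-1.28  1.19  1.45 -0.29] side only [0.6787 0.1611]
```

>>> play_rows(
  translation=[
    [0,0.001,-0.001],
    [0,0.001,-0.0005],
    [0,0,0],
    [0,0,0],
    [0,0,0],
  ],
  delta_rot=[
    [0,0,0],
    [0,0,0],
    [0,0,0],
    [0,0,0],
    [0,0,0],
  ],
  grip=[-1,-1,-1,-1,-1],
  squeeze=20,
)

```text
clock: 21.05
tool_pos: [0.5621, 0.18, 0.2741]
eef_rot: [0.981, -0.075, -0.015, 0.178]
contact_force: [3.6, -10.1, -12.3]
opening: 0.133
finger_force: 20.9
```

```bash
python3 grip.py
python3 - <<'E'
from h import *
v=np.load("v.npy")
s=sum(r.snapshot("side").astype(float) for _ in range(6))/6
g=cv2.cvtColor(s.astype(np.uint8),cv2.COLOR_BGR2GRAY).astype(np.float32);A=np.arange(.45,.85,.005)
for rad in((.05,.075),(.075,.1),(.1,.12)):
    p=np.array([np.mean([cv2.remap(g,*[m.astype(np.float32).reshape(1,-1) for m in proj("side",world([tilt(-.081,q,0,a) for q in np.linspace(*rad,8)],*v[:3])).T],cv2.INTER_LINEAR)]) for a in A])
    m=p.min();w=np.clip(m+25-p,0,None);w[np.abs(A-A[p.argmin()])>.08]=0;print(rad,round(A[p.argmin()],3),(w@A/w.sum()).round(4))
Y,X=np.mgrid[0:384,0:512];w=np.clip(85-g,0,None)*(np.hypot(X-270.5,Y-155.4)<3.2);print("screw",(w*X).sum()/w.sum(),(w*Y).sum()/w.sum())
E
```

```text
local [0.0003 0.2058 0.2319] rad 0.2747 tilt 0.6986
t 21.05 tcp [0.5621 0.18   0.2741] F [  3.6 -10.1 -12.3] open 0.13 grip 20.9
tool x [ 0.988 -0.153 -0.003] z [-0.057 -0.347 -0.936] | shift [-1.000e-04 -1.281e-01  1.388e-01] per row [-1.000e-04 -1.281e-01  1.388e-01]
(0.05, 0.075) 0.675 0.6741
(0.075, 0.1) 0.69 0.6872
(0.1, 0.12) 0.69 0.6913
screw 270.5401234567901 155.6033950617284
```

The pointer now reads 0.691 against the tab's 0.693, the screw hasn't moved and the hold is steady. I'm handing in the job.

```bash
python3 -c "
from plant import r
print(r.finish_job())"
```

```text
the job is handed in; nothing more can be done
None
```

The job is handed in at about 21 s: the hold-down frame is shut on its stop, and the arm is still holding the table by its grip bar with the pointer at about 0.69 rad, against about 0.693 rad (±0.007) measured for the index tab.

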